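# Line up the cooking things by height

## Task

Tidy the four cooking things - the wooden pepper mill, the spice jar, the glass shaker and the kitchen timer - onto the dark round pads of the wooden board: one on each pad, upright and centred, in order of height. The tallest goes on the end pad beside the striped cup and the row steps down to the shortest on the end pad beside the candle. Leave the cup and the candle standing where they are, and let go of everything at the end.

Things in the scene. Friction and masses are not known exactly. Their poses are not given: they have to be found in the camera images.
- pepper_mill: turned dark-brown wooden pepper mill with a metal tip, round, 58 mm across at the widest, 160 mm tall, about 0.18 kg; its ball-shaped head (50 mm across, 116 to 149 mm above the foot, widest at about 132 mm) is the place to grip it from above and does not turn; origin at the centre of its underside, z up when it stands.
- spice_jar: glass spice jar with a green cap and a printed label, round, 46 mm across, 106 mm tall, about 0.11 kg; the green cap (upper 20 mm) is fixed; grip it round the glass or cap, at about 75 mm height; origin at the centre of its underside, z up when it stands.
- shaker: small glass salt-and-pepper shaker with a light grey domed top, round, 44 mm across up to a height of about 66 mm, narrowing to 34 mm at the top, 90 mm tall, about 0.10 kg; grip it round the glass, at about 50 mm height; origin at the centre of its underside, z up when it stands.
- timer: round wind-up kitchen timer, black below and white above, 62 mm across up to 41 mm high, then a 38 mm wide cap, 54 mm tall in all, about 0.12 kg; it does not turn; grip it round the wide part; origin at the centre of its underside, z up when it stands.
- board: light wooden board fixed to the worktop, 78 x 345 mm and 12 mm thick, long along its own y axis; origin at the centre of its underside. On its flat top (12 mm above the worktop) are four flush dark round pads of 66 mm diameter, in a row with centres at board x = 0 and y = -127.5, -42.5, +42.5 and +127.5 mm.
- cup: white ceramic tumbler with dark vertical stripes, 77 mm across, 100 mm tall, standing on the worktop just beyond one end of the board (either end), about 230 mm from the board's centre along its y axis and 55 mm behind the row; it marks the end for the tallest thing; not to be moved; origin at the centre of its underside, z up when it stands.
- candle: pale green candle in a clear glass, 76 mm across, 90 mm tall, standing on the worktop just beyond the other end of the board; it marks the end for the shortest thing; not to be moved; origin at the centre of its underside, z up when it stands.
There are look-alikes about, which are no part of the job. Leave any red look-alike of the timer alone.

How it is judged:
By the outcome, as a careful person would: the job done as asked, in the order asked, and still so for the second after the job is handed in, with the robot touching nothing.
It also fails if it takes over 112 s, if anything falls off the work surface, if the arm or the gripper's body presses on something with over 40 N, if the wrist force passes 120 N, or if a joint passes its speed limit or range.

## Robot

A 6-joint arm with a two-finger parallel gripper is mounted at the origin on a cart in front of the work surface, level with it; the furniture and walls round the work are solid. World frame = base frame: x ahead of the robot, y to its left, z up, the work surface at z = 0. Lengths are in m, angles in degrees, forces in N, time in s.
With the tool pointing down it reaches from about 0.3 to 0.75 m from the base axis. Payload 8.5 kg.
Tool frame: the origin (TCP) lies midway between the tips of the shut fingers; the grasp point (between the pads) lies 19 mm behind it; y points along the fingers, x is the direction in which the jaws open and shut, and the axes are right-handed (so a half turn about y gives the same grasp; the last joint's range is limited). The gripper opens to 85 mm and grips with 20 to 120 N. Pads are 22 mm wide; open, the fingers measure 114 mm over their backs; the gripper's body (76 mm by 85 mm) begins 54 mm behind the grasp point. The pads swing forward as they close: fully open they stand 13 mm farther back than shut.
Start: joints at [-82.351, 21.807, 74.336, -0, 83.858, -12.336], TCP at [0.188, -0.517, 0.231] pointing down, gripper open.
Joint ranges: [-178.18, 178.18], [-50.72, 133.34], [12.68, 142.11], [-81.47, 261.47], [9.98, 163.14], [-165.26, 165.26]. Speed limits (degrees/s): [136.94, 136.94, 180, 180, 180, 180].

## Interface

Orientations are given as a 3x3 rotation matrix whose columns are the frame's x, y, z axes.
In Python, from rig import env gives the robot as it stands.
- The arm moves only by the tool carry_out, never from a script. Its argument "plan" is a list of rows, each a list of 3 entries, a list of its own where there are three numbers: the shift along the tool's x, y, z in m, then the turn, a rotation vector about the tool's x, y, z in degrees, then the finger opening in m, from 0 to 0.0854. In form: [[[dx, dy, dz], [ax, ay, az], jaw], ...]. A call has 1 to 8 rows; each row shifts and turns the commanded pose from where the row before left it, along the tool's axes as they then stand; what a row does not reach is not made up. A row lasts 1/8 s, in which the tool goes at most 62.5 mm and 10.7 degrees, less where a joint would pass 70% of its speed; a pose out of reach is approached as far as the arm can. A call is refused whole if a number of a shift passes 0.0625 or a number of a turn 10.7, either way. A call with a gripper value outside its range is refused whole. The fingers move at their own pace and stop on an object; "force" is the grip in N (left out, the last holds). Time passes only in rows, so rows that do not move let the fingers close. It gives the time, the measured TCP pose, the force and the opening at its end, in the units of the state.
- env.observe(): the state, without advancing time (a new reading comes with each control period).
- env.get_image(name): name is "scene" or "top" or "wrist"; returns a dict with "image" (400x640x3 uint8, red, green, blue), "vfov" (degrees; the focal length in pixels is half the picture's height over the tangent of half this angle, whatever the lens; pixels are square), "cx", "cy" (the principal point, pixels), "k1" (the pictures are not rectified: a ray, as slopes to the right and down, at radius r is drawn at 1 + k1 r^2 times it, then the intrinsics apply), "rvec" (rotation vector, rad) and "tvec" (3), from world to camera coordinates, as OpenCV has them; the wrist camera has in their place "tool_from_camera" (4x4, takes a point from camera to tool coordinates, whose origin is the TCP and whose axes are the tool frame's). Camera axes: x right, y down, z forward; pixel columns grow to the right and rows downward; lengths in m; the calibration is good to about 2 mm. A picture is of the moment at which its call begins: read the wrist's pose just before it. There is no depth.
- env.close_job(): hands the job in, once; it reports no verdict.
Trained networks look in a picture, given as the dict that the camera call returned (one of the last four; its "shot" number tells which), for a name from the list of things; names that differ only in an ending like _2 or _b are one class to them, and where a whole thing is asked for, a point or a joint stands for the part that bears it (a point fixed in the world has none). Each returns a list of dicts, best first, with "conf" (0 to 1); they miss things now and then, are a little off and sometimes report something else, mostly with a low value. They report only what shows in the picture. A call takes as long as a camera call. They do not tell look-alikes from the thing itself.
- env.outline_of(target, picture): "mask" (400x640 bool, what is visible of it) and "pixel" ([row, column] in pixels, amid what is visible of it).
The state is a dict: "time_s": time; "q": joint angles; "qvel": joint speeds; "joint_efforts": joint torques, N m; "position": TCP position; "tool_rot": TCP orientation; "ft_force": force on the tool from outside, world axes, zero at the start; "wrist_torque": the same for the moment, N m; "grip_width": finger opening in m.
Only numpy, scipy, OpenCV 4.12 (cv2) and the standard library are available. Lean on these libraries where they do the work, as an engineer would, in place of code of your own. Each camera call takes 0.05 s, during which the arm holds its last target.

## Working session

There is one attempt and no reset: what is moved stays moved. The work goes in short steps, Python scripts to look and compute and a tool call to move; the robot and the scene stay as the last step left them, time stands still between calls to the robot, and variables do not carry over. Pictures are saved under pics/ and viewed, and the job is handed in when it is done.

Besides the shell and the picture viewer there is one more tool, called after ">>>" in YAML: its name, and indented under it one key for each argument. carry_out: Moves the arm, as the interface text tells. Its arguments: {"type":"object","properties":{"plan":{"type":"array","items":{"type":"array"}},"force":{"type":"number"}},"required":["plan"]}

```bash
ls; mkdir -p pics; python3 - <<'E'
from rig import env
import cv2,pickle
s=env.observe()
for k,v in s.items(): print(k,v)
P={}
for n in ("scene","top","wrist"):
    p=env.get_image(n); P[n]=p
    cv2.imwrite(f"pics/a_{n}.png",p["image"][:,:,::-1])
    print(n,{k:v for k,v in p.items() if k!="image"})
pickle.dump((s,P),open("a.pkl","wb"))
E
```

```text
pics
time_s 0.0
q [-8.23509363e+01  2.18406815e+01  7.43839540e+01  2.59090632e-04
  8.38574370e+01 -1.23369392e+01]
qvel [-0.05476382 -0.0444258  -0.04987705 -0.06534812 -0.03879812 -0.05427386]
joint_efforts [-2.73213536e-04 -4.48458910e+01 -2.31281519e+01 -2.48996303e-04
  4.76310684e-03 -5.89021994e-06]
position [ 0.18793451 -0.51659235  0.23071937]
tool_rot [[ 3.41789983e-01 -1.86208378e-04  9.39776342e-01]
 [-9.39775320e-01  1.42028701e-03  3.41789892e-01]
 [-1.39839627e-03 -9.99998974e-01  3.10445833e-04]]
ft_force [-1.42584051  1.06416567  0.3976721 ]
wrist_torque [0.04725338 0.00338812 0.01332961]
grip_width 0.08503585838660536
scene {'vfov': 44.22916436321209, 'cx': 319.6495312315335, 'cy': 194.52338114952576, 'k1': 0.03688397787223179, 'rvec': array([ 1.18311548, -2.01518392,  1.18846998]), 'tvec': array([0.2347619 , 0.2305222 , 1.23256101]), 'shot': 1}
top {'vfov': 57.24541017652442, 'cx': 317.28279724855383, 'cy': 201.24126954534418, 'k1': -0.08570405090958103, 'rvec': array([ 2.17766445, -2.11816017,  0.17595269]), 'tvec': array([-0.01431521,  0.48152924,  0.90871926]), 'shot': 2}
wrist {'vfov': 69.16582562521894, 'cx': 319.95395489539357, 'cy': 198.5037806062252, 'k1': -0.04987032142170146, 'tool_from_camera': array([[ 9.99998862e-01,  1.33513834e-03, -7.02616363e-04,
         1.30073160e-03],
       [ 1.07237618e-03, -3.01419352e-01,  9.53491072e-01,
        -1.42516681e-01],
       [ 1.06126032e-03, -9.53490740e-01, -3.01420440e-01,
         7.78629198e-02],
       [ 0.00000000e+00,  0.00000000e+00,  0.00000000e+00,
         1.00000000e+00]]), 'shot': 3}
```

View pics/a_scene.png

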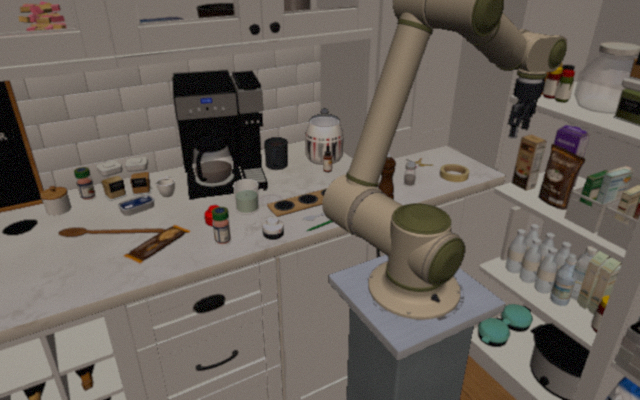

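View pics/a_top.png

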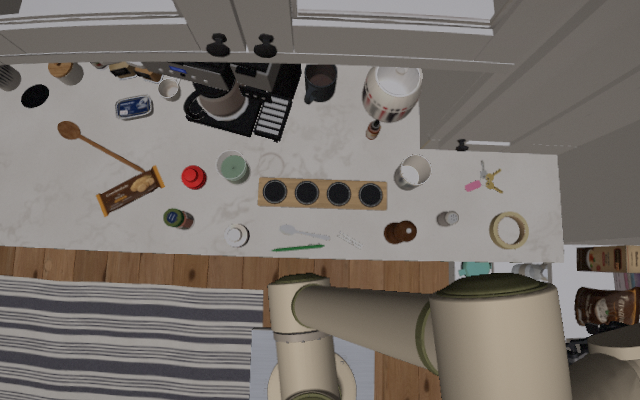

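View pics/a_wrist.png

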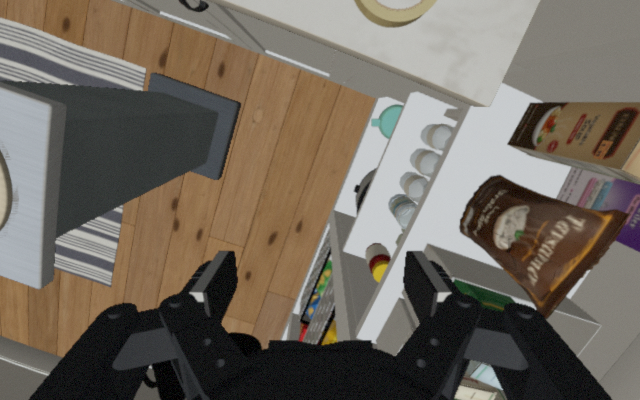

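```bash
cat > h.py <<'E'
import numpy as np,cv2,pickle
from scipy.optimize import minimize
from scipy.spatial.transform import Rotation as R
def cam(p,s=None):
    """returns Rwc,t world->cam"""
    if "rvec" in p: return cv2.Rodrigues(np.array(p["rvec"]))[0],np.array(p["tvec"])
    T=np.eye(4);T[:3,:3]=s["tool_rot"];T[:3,3]=s["position"]
    W=np.linalg.inv(T@p["tool_from_camera"]);return W[:3,:3],W[:3,3]
def proj(X,p,s=None):
    r,t=cam(p,s);c=np.atleast_2d(X)@r.T+t
    m=c[:,:2]/c[:,2:];m=m*(1+p["k1"]*(m**2).sum(1,keepdims=True))
    f=200/np.tan(np.radians(p["vfov"]/2));return m*f+[p["cx"],p["cy"]]
def onplane(px,p,z,s=None):
    r,t=cam(p,s);f=200/np.tan(np.radians(p["vfov"]/2))
    d=(np.array(px,float)-[p["cx"],p["cy"]])/f;u=d.copy()
    for _ in range(20): u=d/(1+p["k1"]*(u@u))
    ray=r.T@np.array([u[0],u[1],1]);o=-r.T@t
    return o+ray*(z-o[2])/ray[2]
PROF={"pepper_mill":[(0,.029),(.02,.029),(.116,.018),(.125,.024),(.132,.025),(.14,.023),(.149,.012),(.16,.005)],
"spice_jar":[(0,.023),(.106,.023)],"shaker":[(0,.022),(.066,.022),(.08,.0205),(.09,.017)],
"timer":[(0,.031),(.041,.031),(.0411,.019),(.054,.019)],"cup":[(0,.0385),(.1,.0385)],"candle":[(0,.038),(.09,.038)]}
TH=np.linspace(0,2*np.pi,48,endpoint=False)
def sil(name,xy,p,s=None,z0=0,S=4):
    im=np.zeros((400*S,640*S),np.uint8);pr=PROF[name]
    for a,b in zip(pr[:-1],pr[1:]):
        X=np.array([[xy[0]+r*np.cos(t),xy[1]+r*np.sin(t),z0+z] for z,r in (a,b) for t in TH])
        h=cv2.convexHull(np.float32(proj(X,p,s)*S+S/2-.5));cv2.fillConvexPoly(im,np.int32(np.round(h)),255)
    return cv2.resize(im,(640,400),interpolation=cv2.INTER_AREA)/255.
def fit(name,mask,p,xy0,s=None,z0=0):
    m=mask.astype(float)
    f=lambda v:1-np.minimum(sil(name,v,p,s,z0),m).sum()/np.maximum(sil(name,v,p,s,z0),m).sum()
    r=minimize(f,xy0,method="Nelder-Mead",options=dict(initial_simplex=[xy0,[xy0[0]+.01,xy0[1]],[xy0[0],xy0[1]+.01]],xatol=2e-4,fatol=1e-4))
    return r.x,1-r.fun
E
python3 - <<'E'
from h import *
from rig import env
top=env.get_image("top");sc=env.get_image("scene")
for n in list(PROF)+["board"]:
  for p,pn in ((top,"top"),(sc,"scene")):
    for d in env.outline_of(n,p)[:3]:
      m=d["mask"];r,c=d["pixel"]
      q=onplane((c,r),p,.03 if n!="board" else .012)
      o=""
      if n in PROF and d["conf"]>.3: o=fit(n,m,p,q[:2])
      print(n,pn,round(d["conf"],2),np.round(d["pixel"]),m.sum(),q[:2].round(3),o)
      if n=="board":
        rect=cv2.minAreaRect(np.argwhere(m)[:,::-1].astype(np.float32)); b=cv2.boxPoints(rect)
        print([onplane(x,p,.012)[:2].round(4) for x in b])
E
```

```text
pepper_mill top 0.9 [233. 402.] 610 [ 0.406 -0.223] (array([ 0.40476186, -0.20594261]), np.float64(0.9243380703066566))
pepper_mill scene 0.64 [180. 393.] 465 [ 0.449 -0.266] (array([ 0.42266344, -0.2226989 ]), np.float64(0.6643451913238627))
spice_jar top 0.84 [221. 177.] 500 [0.421 0.361] (array([0.42306771, 0.34790402]), np.float64(0.9088443843418407))
spice_jar scene 0.63 [228. 221.] 646 [0.45  0.342] (array([0.4206233 , 0.34967312]), np.float64(0.9102827151537135))
shaker top 0.72 [217. 448.] 285 [ 0.452 -0.344] (array([ 0.44474116, -0.33117556]), np.float64(0.698724173404736))
shaker scene 0.63 [172. 410.] 271 [ 0.469 -0.356] (array([ 0.44642547, -0.33531567]), np.float64(0.765053638446976))
timer top 0.87 [236. 234.] 460 [0.386 0.21 ] (array([0.38783116, 0.20503597]), np.float64(0.8572180242330347))
timer top 0.7 [181. 191.] 469 [0.527 0.332] (array([0.53783094, 0.32973369]), np.float64(0.8445397749759711))
timer scene 0.6 [230. 272.] 362 [0.368 0.221] (array([0.39123048, 0.21007435]), np.float64(0.7601267441764517))
timer scene 0.56 [216. 207.] 181 [0.531 0.357] (array([0.54048693, 0.33523154]), np.float64(0.40690780767534185))
candle top 0.97 [165. 233.] 990 [0.572 0.225] (array([0.5619829, 0.2189593]), np.float64(0.9542444240828587))
board top 0.64 [196. 323.] 3702 [ 0.499 -0.016] 
[array([0.469 , 0.1557]), array([0.549 , 0.1564]), array([ 0.5441, -0.191 ]), array([ 0.4638, -0.1873])]
board scene 0.95 [203. 297.] 858 [0.498 0.074] 
[array([0.546 , 0.1577]), array([ 0.5477, -0.0549]), array([ 0.4448, -0.0124]), array([0.4485, 0.1862])]
```

>>> carry_out:
  plan:
    - [[0,-0.01,0],[0,-10,0],0.085]
    - [[0,-0.01,0],[0,-10,0],0.085]
    - [[0,-0.01,0],[0,-10,0],0.085]
    - [[0,-0.01,0],[0,-10,0],0.085]
    - [[0,-0.01,0],[0,-10,0],0.085]
    - [[0,-0.01,0],[0,-10,0],0.085]
    - [[0,-0.01,0],[0,-10,0],0.085]
    - [[0,0,0],[0,0,0],0.085]
  force: 40

```text
time_s: 1.95
position: [0.188, -0.5171, 0.3019]
tool_rot: [[1.0, 0.0, 0.002], [-0.002, -0.001, 1.0], [0.0, -1.0, -0.001]]
ft_force: [-0.3, 0.3, -0.2]
grip_width: 0.0848
```

```bash
python3 - <<'E'
from h import *
s,P=pickle.load(open("a.pkl","rb"));p=P["top"]
im=p["image"];g=cv2.cvtColor(im,cv2.COLOR_RGB2GRAY)
cv2.imwrite("pics/a_board.png",cv2.resize(im[150:250,160:480,::-1],None,fx=2.5,fy=2.5,interpolation=cv2.INTER_CUBIC))
m=(g<60).astype(np.uint8);n,l,st,ce=cv2.connectedComponentsWithStats(m)
C=[]
for i in range(1,n):
    if 200<st[i,4]<900 and 150<ce[i][1]<220 and 250<ce[i][0]<400:
        q=onplane(ce[i],p,.012);C.append(q[:2]);print(st[i],ce[i].round(1),q.round(4))
C=np.array(C);print(C.mean(0),np.diff(C,axis=0),np.linalg.norm(np.diff(C,axis=0),axis=1))
E
```

```text
[264 181  21  22 337] [274.4 191.3] [0.5089 0.1135 0.012 ]
[296 181  22  22 344] [306.5 192.2] [0.509 0.028 0.012]
[329 183  21  22 343] [338.6 193.4] [ 0.5082 -0.0574  0.012 ]
[361 184  21  23 333] [370.3 194.9] [ 0.5068 -0.1419  0.012 ]
[ 0.50822116 -0.01445105] [[ 0.00014552 -0.08556422]
 [-0.00080848 -0.08536294]
 [-0.00144209 -0.0845134 ]] [0.08556434 0.08536677 0.0845257 ]
```

>>> carry_out:
  plan:
    - [[0.027,0,0.039],[0,0,0],0.085]
    - [[0.027,0,0.039],[0,0,0],0.085]
    - [[0.027,0,0.039],[0,0,0],0.085]
    - [[0.027,0,0.039],[0,0,0],0.085]
    - [[0.027,0,0.039],[0,0,0],0.085]
    - [[0.027,0,0.039],[0,0,0],0.085]
    - [[0.027,0,0.039],[0,0,0],0.085]
    - [[0.027,0,0.039],[0,0,0],0.085]

```text
time_s: 2.95
position: [0.4046, -0.2035, 0.3009]
tool_rot: [[1.0, -0.0, 0.005], [-0.005, 0.0, 1.0], [-0.0, -1.0, 0.0]]
ft_force: [1.2, -1.1, 0.2]
grip_width: 0.0847
```

```bash
cat > look.py <<'E'
import sys
from h import *
from rig import env
tag,names=sys.argv[1],sys.argv[2:]
env.get_image("wrist")
s=env.observe();p=env.get_image("wrist")
print(s["time_s"],s["position"].round(4),s["tool_rot"].round(4).tolist())
v=p["image"][:,:,::-1].copy()
for n in names:
    x0=s["position"][:2]
    for d in env.outline_of(n,p)[:3]:
        r,c=d["pixel"];q=onplane((c,r),p,PROF[n][-1][0]*.6,s)[:2]
        f=fit(n,d["mask"],p,q,s)
        print(n,round(d["conf"],2),(r,c),d["mask"].sum(),f)
        cs,_=cv2.findContours(np.uint8(d["mask"]),0,1);cv2.drawContours(v,cs,-1,(0,0,255),1)
        cs,_=cv2.findContours(np.uint8(sil(n,f[0],p,s)>.5),0,1);cv2.drawContours(v,cs,-1,(0,255,0),1)
cv2.imwrite(f"pics/{tag}.png",v)
pickle.dump((s,p),open(tag+".pkl","wb"))
E
python3 look.py b pepper_mill shaker
```

```text
3.0 [ 0.4065 -0.1996  0.3011] [[1.0, 0.0011, 0.0013], [-0.0013, 0.0022, 1.0], [0.0011, -1.0, 0.0022]]
pepper_mill 0.62 (182.4, 315.4) 2117 (array([ 0.40528113, -0.20691496]), np.float64(0.9317245940442419))
shaker 0.77 (255.3, 347.7) 975 (array([ 0.44578508, -0.3334198 ]), np.float64(0.7600793631383291))
```

View pics/b.png

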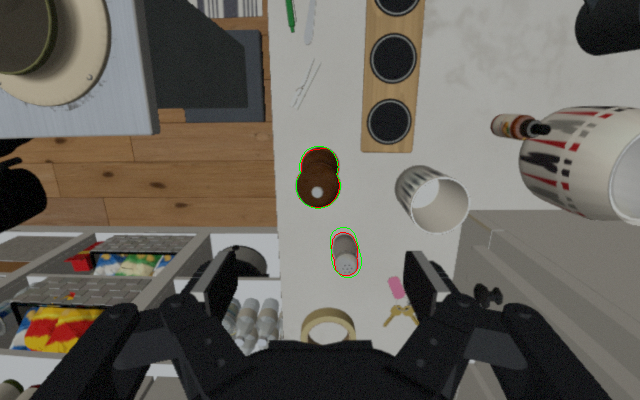

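>>> carry_out:
  plan:
    - [[-0.001,0,-0.007],[0,0,0],0.085]
    - [[0,0.03,0],[0,0,0],0.085]
    - [[0,0.03,0],[0,0,0],0.085]
    - [[0,0.03,0],[0,0,0],0.085]
    - [[0,0.03,0],[0,0,0],0.085]
    - [[0,0,0],[0,0,0],0.085]

```text
time_s: 3.9
position: [0.4019, -0.2126, 0.1799]
tool_rot: [[1.0, -0.003, 0.003], [-0.003, 0.003, 1.0], [-0.003, -1.0, 0.003]]
ft_force: [0.3, -0.0, 0.3]
grip_width: 0.0846
```

```bash
python3 look.py c pepper_mill shaker
```

```text
3.95 [ 0.4026 -0.2129  0.1814] [[1.0, -0.0009, 0.0026], [-0.0026, 0.0007, 1.0], [-0.0009, -1.0, 0.0007]]
shaker 0.61 (297.1, 359.1) 2086 (array([ 0.44367502, -0.32926192]), np.float64(0.7623897616860138))
```

View pics/c.png

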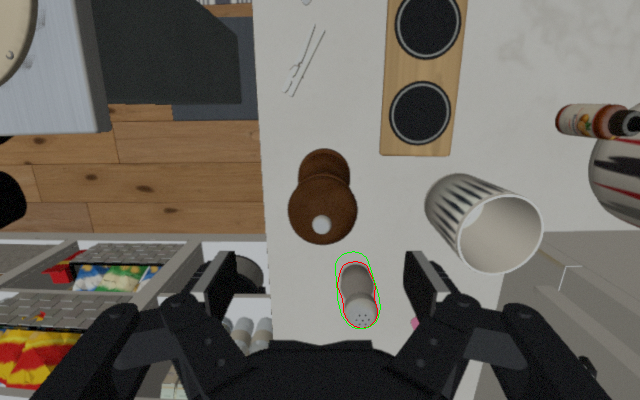

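```bash
python3 - <<'E'
from h import *
s,p=pickle.load(open("c.pkl","rb"))
print(proj([[.405,-.2065,.16],[.405,-.2065,.14]],p,s), onplane((321.5,224),p,.159,s))
g=cv2.cvtColor(p["image"],cv2.COLOR_RGB2HSV)
m=np.uint8((g[:,:,0]<20)&(g[:,:,1]>80)&(g[:,:,2]<140));m[:140]=0;m[250:]=0;m[:,:280]=0;m[:,365:]=0
print(m.sum()); m=cv2.morphologyEx(m,cv2.MORPH_CLOSE,np.ones((15,15)));print(fit("pepper_mill",m>0,p,[.405,-.2065],s))
E
```

```text
[[321.85368814 226.70753652]
 [321.72358097 215.12418237]] [ 0.40478695 -0.20512805  0.159     ]
4589
(array([ 0.40555568, -0.20541213]), np.float64(0.9143804532679265))
```

>>> carry_out:
  plan:
    - [[0.002,0,0.0065],[0,0,0],0.085]
    - [[0,0.025,0],[0,0,0],0.085]
    - [[0,0.025,0],[0,0,0],0.085]
    - [[0,0.023,0],[0,0,0],0.085]
    - [[0,0,0],[0,0,0],0.085]
    - [[0,0,0],[0,0,0],0.04]
    - [[0,0,0],[0,0,0],0.04]
    - [[0,0,0],[0,0,0],0.04]

```text
time_s: 5.1
position: [0.4056, -0.206, 0.1097]
tool_rot: [[1.0, 0.002, 0.0], [-0.0, -0.002, 1.0], [0.002, -1.0, -0.002]]
ft_force: [-1.1, 0.1, 8.5]
grip_width: 0.0469
```

>>> carry_out:
  plan:
    - [[0,0,0],[0,0,0],0.04]
    - [[0,0,0],[0,0,0],0.04]
    - [[0,0,0],[0,0,0],0.04]

```text
time_s: 5.48
position: [0.4056, -0.206, 0.1097]
tool_rot: [[1.0, 0.002, 0.0], [-0.0, -0.002, 1.0], [0.002, -1.0, -0.002]]
ft_force: [-1.4, -0.0, 7.2]
grip_width: 0.0471
```

>>> carry_out:
  plan:
    - [[0,0,0],[0,0,0],0.07]
    - [[0,0,0],[0,0,0],0.07]
    - [[0,0.006,0],[0,0,0],0.07]
    - [[0,0,0],[0,0,0],0.04]
    - [[0,0,0],[0,0,0],0.04]
    - [[0,0,0],[0,0,0],0.04]
    - [[0,0,0],[0,0,0],0.04]
    - [[0,0,0],[0,0,0],0.04]

```text
time_s: 6.48
position: [0.4051, -0.2054, 0.1023]
tool_rot: [[1.0, 0.0, 0.0], [-0.0, 0.0, 1.0], [0.0, -1.0, 0.0]]
ft_force: [0.4, 0.1, 0.4]
grip_width: 0.047
```

>>> carry_out:
  plan:
    - [[0,-0.015,0],[0,0,0],0.04]
    - [[0,-0.025,0],[0,0,0],0.04]
    - [[0,-0.02,0],[0,0,0],0.04]
    - [[0.025,0,0.016],[0,0,0],0.04]
    - [[0.025,0,0.016],[0,0,0],0.04]
    - [[0.025,0,0.016],[0,0,0],0.04]
    - [[0.025,0,0.016],[0,0,0],0.04]
    - [[0,0,0],[0,0,0],0.04]

```text
time_s: 7.48
position: [0.5058, -0.1404, 0.1617]
tool_rot: [[1.0, -0.001, -0.002], [0.002, 0.001, 1.0], [-0.001, -1.0, 0.001]]
ft_force: [-0.2, -0.3, -2.3]
grip_width: 0.0469
```

>>> carry_out:
  plan:
    - [[0,0,0],[0,0,0],0.04]

```text
time_s: 7.6
position: [0.5045, -0.1415, 0.1619]
tool_rot: [[1.0, -0.001, 0.0], [-0.0, 0.0, 1.0], [-0.001, -1.0, 0.0]]
ft_force: [-0.9, 0.1, -2.7]
grip_width: 0.0471
```

```bash
python3 look.py d; python3 - <<'E'
from h import *
from rig import env
p=env.get_image("top");cv2.imwrite("pics/d_top.png",cv2.resize(p["image"][130:260,160:480,::-1],None,fx=2.5,fy=2.5,interpolation=cv2.INTER_CUBIC))
E
```

```text
7.65 [ 0.5044 -0.1417  0.1621] [[1.0, -0.0009, 0.0007], [-0.0007, 0.0002, 1.0], [-0.0009, -1.0, 0.0002]]
```

View pics/d.png

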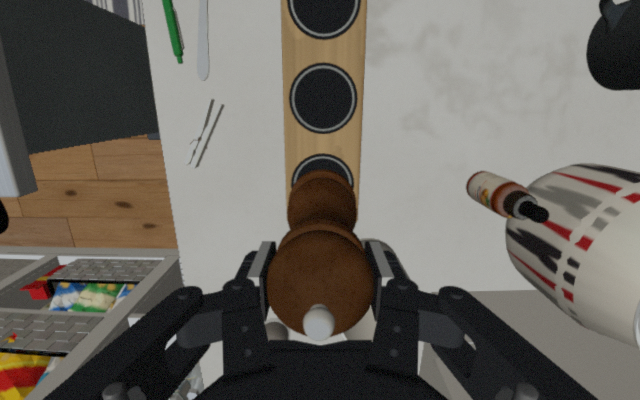

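View pics/d_top.png

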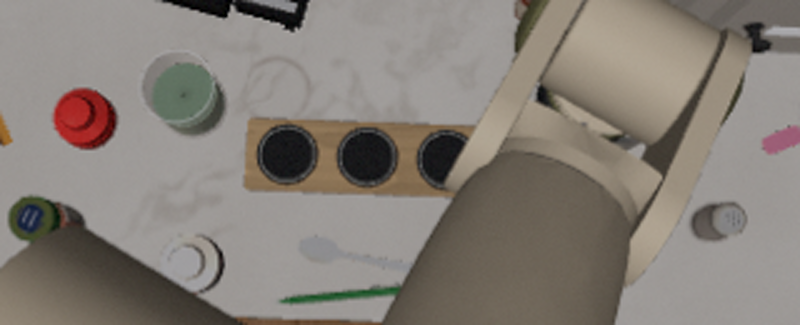

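```bash
python3 - <<'E'
from h import *
s,p=pickle.load(open("d.pkl","rb"))
im=p["image"].copy();g=cv2.cvtColor(im,cv2.COLOR_RGB2GRAY)
m=np.uint8(g<60);m[:,:275]=0;m[:,370:]=0;m[150:]=0
n,l,st,ce=cv2.connectedComponentsWithStats(m)
for i in range(1,n):
    if st[i,4]>300: print(st[i],onplane(ce[i],p,.012,s))
print(proj([[.507,-.142,.012],[.508,-.0574,.012]],p,s))
v=im[:,:,::-1].copy()
for q in [(.507,-.142),(.508,-.0574)]:
    h=proj([[q[0]+.033*np.cos(t),q[1]+.033*np.sin(t),.012] for t in TH],p,s);cv2.polylines(v,[np.int32(h)],True,(0,0,255),1)
# mill outline as held
q=s["position"]
k,_=cv2.findContours(np.uint8(sil("pepper_mill",(q[0],q[1]),p,s,z0=.060)>.5),0,1);cv2.drawContours(v,k,-1,(0,255,0),1)
cv2.imwrite("pics/d2.png",v)
E
```

```text
[ 293    0   62   33 1604] [0.50847732 0.01610561 0.012     ]
[289  63  68  71 429] [ 0.50856236 -0.05481403  0.012     ]
[ 295   69   57   60 2684] [ 0.50812587 -0.05667432  0.012     ]
[[321.5132947  184.13010886]
 [322.72158057  98.78079539]]
```

View pics/d2.png

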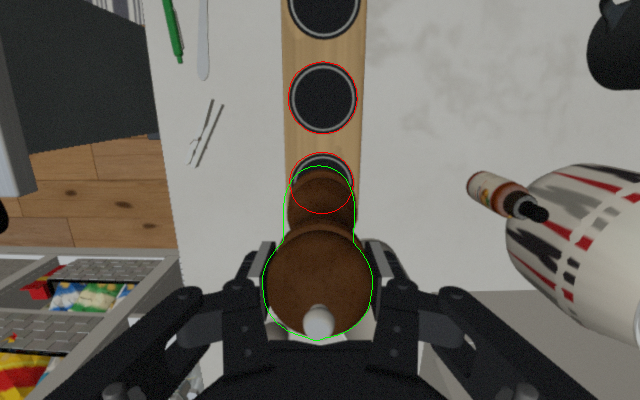

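>>> carry_out:
  plan:
    - [[0.002,0.01,0.001],[0,0,0],0.04]
    - [[0,0.015,0],[0,0,0],0.04]
    - [[0,0.012,0],[0,0,0],0.04]
    - [[0,0.007,0],[0,0,0],0.04]
    - [[0,0,0],[0,0,0],0.04]
    - [[0,0.002,0],[0,0,0],0.04]
    - [[0,0,0],[0,0,0],0.04]

```text
time_s: 8.62
position: [0.5071, -0.1405, 0.1165]
tool_rot: [[1.0, 0.0, 0.0], [-0.0, -0.0, 1.0], [0.0, -1.0, -0.0]]
ft_force: [0.7, -1.1, -2.7]
grip_width: 0.0472
```

>>> carry_out:
  plan:
    - [[0,0.001,0],[0,0,0],0.04]
    - [[0,0.001,0],[0,0,0],0.04]
    - [[0,0,0],[0,0,0],0.04]

```text
time_s: 9.0
position: [0.5071, -0.1405, 0.1144]
tool_rot: [[1.0, 0.0, 0.0], [-0.0, -0.0, 1.0], [0.0, -1.0, -0.0]]
ft_force: [0.2, 0.4, -1.9]
grip_width: 0.0471
```

>>> carry_out:
  plan:
    - [[0,0.001,0],[0,0,0],0.04]
    - [[0,0,0],[0,0,0],0.04]

```text
time_s: 9.25
position: [0.5073, -0.1406, 0.1143]
tool_rot: [[1.0, 0.001, 0.0], [-0.0, -0.001, 1.0], [0.001, -1.0, -0.001]]
ft_force: [-0.9, 1.0, 6.9]
grip_width: 0.0474
```

Contact. Release slowly, then rise.

>>> carry_out:
  plan:
    - [[0,0,0],[0,0,0],0.055]
    - [[0,0,0],[0,0,0],0.065]
    - [[0,0,0],[0,0,0],0.08]
    - [[0,0,0],[0,0,0],0.084]
    - [[0,-0.03,0],[0,0,0],0.084]
    - [[0,-0.05,0],[0,0,0],0.084]
    - [[0,-0.05,0],[0,0,0],0.084]
    - [[0,-0.05,0],[0,0,0],0.084]

```text
time_s: 10.25
position: [0.5068, -0.1403, 0.295]
tool_rot: [[1.0, -0.0, 0.0], [-0.0, 0.0, 1.0], [-0.0, -1.0, 0.0]]
ft_force: [0.8, 0.2, -0.1]
grip_width: 0.084
```

>>> carry_out:
  plan:
    - [[0,0,0],[0,0,0],0.085]

```text
time_s: 10.38
position: [0.508, -0.1409, 0.297]
tool_rot: [[1.0, 0.007, 0.0], [-0.0, -0.004, 1.0], [0.007, -1.0, -0.004]]
ft_force: [-0.0, -0.5, -1.0]
grip_width: 0.0849
```

```bash
cat > held.py <<'E'
import sys
from h import *
from rig import env
# held.py tag name x y z0 : overlay of model + pads
tag,n=sys.argv[1:3];x,y,z0=map(float,sys.argv[3:6])
s=env.observe();p=env.get_image("wrist");pickle.dump((s,p),open(tag+".pkl","wb"))
v=p["image"][:,:,::-1].copy()
for q in [(.5089,.1135),(.509,.028),(.5083,-.057),(.507,-.1415)]:
    h=proj([[q[0]+.033*np.cos(t),q[1]+.033*np.sin(t),.012] for t in TH],p,s);cv2.polylines(v,[np.int32(h)],True,(0,0,255),1)
k,_=cv2.findContours(np.uint8(sil(n,(x,y),p,s,z0)>.5),0,1);cv2.drawContours(v,k,-1,(0,255,0),1)
print(s["position"].round(4))
for d in env.outline_of(n,p)[:2]:
    f=fit(n,d["mask"],p,(x,y),s,z0);print(round(d["conf"],2),f)
    k,_=cv2.findContours(np.uint8(d["mask"]),0,1);cv2.drawContours(v,k,-1,(255,0,0),1)
cv2.imwrite(f"pics/{tag}.png",v)
E
python3 held.py e pepper_mill .507 -.1415 .012
```

```text
[ 0.508  -0.1409  0.297 ]
0.97 (array([ 0.50769765, -0.14163897]), np.float64(0.9482993582216939))
0.64 (array([0.50895215, 0.00414344]), np.float64(0.3960514213998151))
```

View pics/e.png

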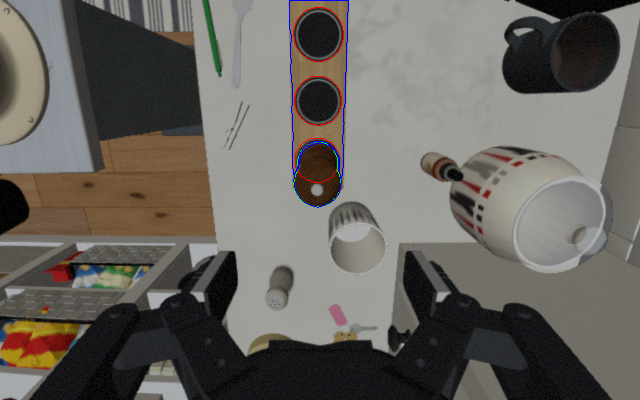

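>>> carry_out:
  plan:
    - [[-0.012,0,-0.035],[0,0,0],0.085]
    - [[-0.013,0,-0.035],[0,0,0],0.085]
    - [[-0.013,0,-0.035],[0,0,0],0.085]
    - [[-0.013,0,-0.035],[0,0,0],0.085]
    - [[-0.012,0.03,-0.035],[0,0,0],0.085]
    - [[0,0.03,-0.012],[0,0,0],0.085]
    - [[0,0.02,0],[0,0,0],0.085]
    - [[0,0,0],[0,0,0],0.085]

```text
time_s: 11.48
position: [0.4432, -0.3267, 0.2107]
tool_rot: [[1.0, -0.004, 0.001], [-0.001, 0.004, 1.0], [-0.004, -1.0, 0.004]]
ft_force: [0.6, 0.6, 0.0]
grip_width: 0.0851
```

```bash
python3 look.py f shaker
```

```text
11.525 [ 0.4437 -0.3271  0.2123] [[1.0, -0.0018, 0.0003], [-0.0003, 0.0021, 1.0], [-0.0018, -1.0, 0.0021]]
shaker 0.87 (193.7, 322.3) 1402 (array([ 0.44614108, -0.332285  ]), np.float64(0.7516466502159421))
```

View pics/f.png

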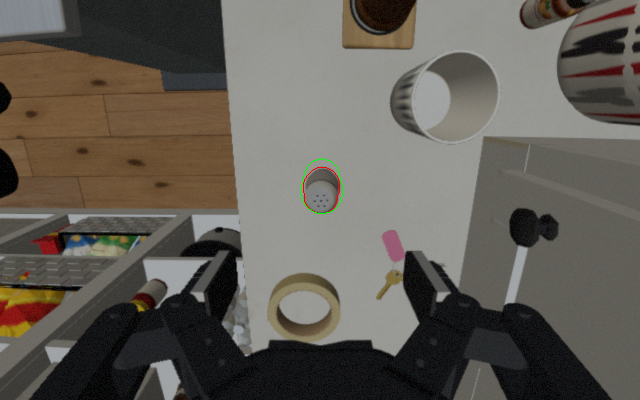

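```bash
python3 - <<'E'
from h import *
s,p=pickle.load(open("f.pkl","rb"))
im=cv2.imread("pics/f.png");v=np.hstack([p["image"][130:240,270:370,::-1],im[130:240,270:370]])
cv2.imwrite("pics/f2.png",cv2.resize(v,None,fx=4,fy=4,interpolation=cv2.INTER_CUBIC))
E
```

```text
(no output)
```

View pics/f2.png

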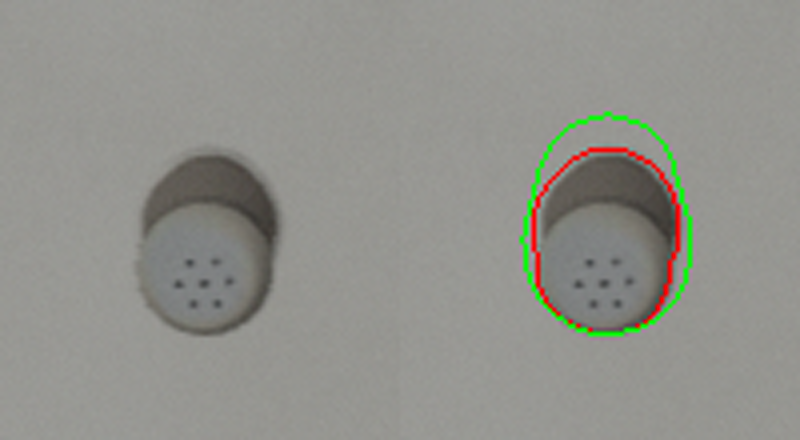

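```bash
python3 - <<'E'
from h import *
s,P=pickle.load(open("a.pkl","rb"));p=P["scene"]
v=p["image"][:,:,::-1]
a=cv2.resize(v[145:205,370:470],None,fx=4,fy=4,interpolation=cv2.INTER_CUBIC)
w=v.copy()
k,_=cv2.findContours(np.uint8(sil("shaker",(.446,-.333),p)>.5),0,1);cv2.drawContours(w,k,-1,(0,255,0),1)
b=cv2.resize(w[145:205,370:470],None,fx=4,fy=4,interpolation=cv2.INTER_CUBIC)
cv2.imwrite("pics/f3.png",np.hstack([a,b]))
cv2.imwrite("pics/f4.png",cv2.resize(v[140:230,0:220],None,fx=3.6,fy=3.6,interpolation=cv2.INTER_CUBIC))
E
```

```text
(no output)
```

View pics/f3.png

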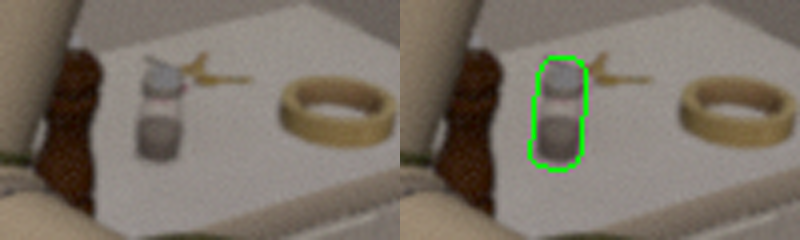

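View pics/f4.png

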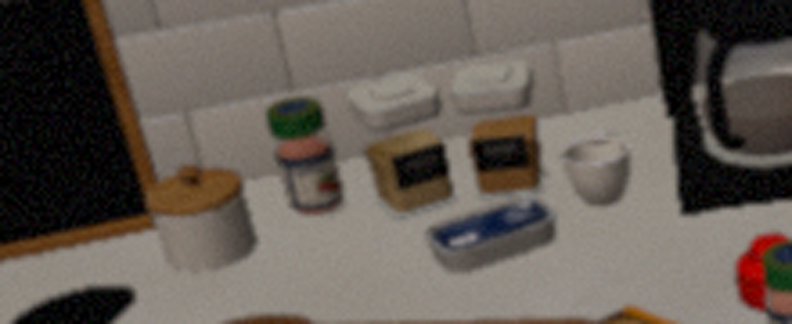

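```bash
python3 - <<'E'
from h import *
s,p=pickle.load(open("f.pkl","rb"))
print(onplane((270+205/4-.4,130+283/4-.4),p,.089,s), onplane((270+206/4,130+268/4),p,.08,s), onplane((270+208/4,130+222/4),p,.01,s))
# scene: cap top/base
s0,P=pickle.load(open("a.pkl","rb"));p=P["scene"]
print(onplane((370+160/4,145+80/4),p,.076), onplane((370+158/4,145+147/4),p,.012))
E
```

```text
[ 0.44551625 -0.33626815  0.089     ] [ 0.44616148 -0.33565404  0.08      ] [ 0.44695611 -0.34233432  0.01      ]
[ 0.44165773 -0.3290572   0.076     ] [ 0.43959427 -0.33246357  0.012     ]
```

>>> carry_out:
  plan:
    - [[0.002,0.03,-0.0085],[0,0,0],0.085]
    - [[0,0.04,0],[0,0,0],0.085]
    - [[0,0.04,0],[0,0,0],0.085]
    - [[0,0.04,0],[0,0,0],0.085]
    - [[0,0.025,0],[0,0,0],0.085]
    - [[0,0.01,0],[0,0,0],0.085]
    - [[0,0,0],[0,0,0],0.06]
    - [[0,0,0],[0,0,0],0.035]

```text
time_s: 12.62
position: [0.4466, -0.3364, 0.0296]
tool_rot: [[1.0, 0.002, 0.0], [-0.0, -0.002, 1.0], [0.002, -1.0, -0.002]]
ft_force: [-0.7, -0.4, 1.1]
grip_width: 0.0513
```

>>> carry_out:
  plan:
    - [[0,0,0],[0,0,0],0.035]
    - [[0,0,0],[0,0,0],0.035]
    - [[0,0,0],[0,0,0],0.035]
    - [[0,0,0],[0,0,0],0.035]
  force: 35

```text
time_s: 13.12
position: [0.4462, -0.3364, 0.0298]
tool_rot: [[1.0, 0.001, 0.0], [-0.0, -0.002, 1.0], [0.001, -1.0, -0.002]]
ft_force: [-2.1, 0.3, 7.1]
grip_width: 0.039
```

```bash
python3 held.py g shaker .446 -.336 0
```

```text
[ 0.4462 -0.3364  0.0298]
0.65 (array([ 0.44642984, -0.32490297]), np.float64(0.6619030140231745))
```

View pics/g.png

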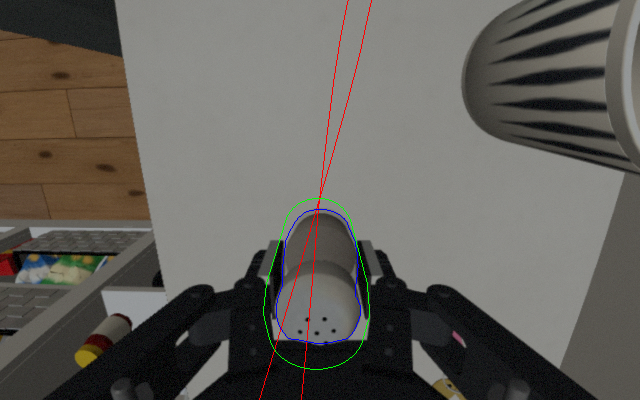

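```bash
cat > sz.py <<'E'
from h import *
from h import PROF
s0,P=pickle.load(open("a.pkl","rb"))
V=[]
def seg(p,s,box,ox):
    r0,r1,c0,c1=box
    im=p["image"].astype(np.uint8)
    mask=np.full((400,640),cv2.GC_BGD,np.uint8);mask[r0:r1,c0:c1]=cv2.GC_PR_FGD
    cv2.grabCut(im[:,:,::-1].copy(),mask,None,np.zeros((1,65)),np.zeros((1,65)),6,cv2.GC_INIT_WITH_MASK)
    m=(mask==1)|(mask==3);return m
for tag,box in (("f",(163,216,300,344)),("b",(228,280,328,362)),("c",(255,332,335,383))):
    s,p=pickle.load(open(tag+".pkl","rb"));V.append((p,s,seg(p,s,box,0)))
V.append((P["top"],s0,seg(P["top"],None,(208,228,435,461),0)))
out=[]
for p,s,m in V:
    ys,xs=np.nonzero(m);print(m.sum(),xs.min(),xs.max(),ys.min(),ys.max())
    v=p["image"][:,:,::-1].copy();k,_=cv2.findContours(np.uint8(m),0,1);cv2.drawContours(v,k,-1,(0,0,255),1)
    cy,cx=int(ys.mean()),int(xs.mean());out.append(cv2.resize(v[cy-45:cy+45,cx-35:cx+35],None,fx=2.8,fy=3.5))
cv2.imwrite("pics/sz.png",np.hstack(out))
base=[(0,.022),(.066,.022),(.08,.0205),(.09,.017)]
def cost(v,views=V):
    x,y,h,r=v;PROF["t"]=[(z*h,q*r) for z,q in base]
    c=0
    for p,s,m in views:
        a=sil("t",(x,y),p,s if "rvec" not in p else None,S=2);c+=1-np.minimum(a,m).sum()/np.maximum(a,m).sum()
    return c/len(views)
for views in (V[:3],V):
    r=minimize(cost,[.446,-.336,.9,.9],args=(views,),method="Nelder-Mead",options=dict(initial_simplex=[[.446,-.336,.9,.9],[.45,-.336,.9,.9],[.446,-.33,.9,.9],[.446,-.336,1.05,.9],[.446,-.336,.9,1.05]],xatol=1e-4,fatol=1e-4))
    print(r.x,r.fun,"h",.09*r.x[2],"d",.044*r.x[3])
E
python3 sz.py
```

```text
1268 304 338 169 213
865 333 358 235 275
1801 341 377 265 327Traceback (most recent call last):
  File "sz.py", line 16, in <module>
    ys,xs=np.nonzero(m);print(m.sum(),xs.min(),xs.max(),ys.min(),ys.max())
                                      ~~~~~~^^
    return umr_minimum(a, axis, None, out, keepdims, initial, where)
ValueError: zero-size array to reduction operation minimum which has no identity
```

```bash
sed -i '/P\["top"\],s0,seg/d' sz.py; python3 sz.py
```

```text
1268 304 338 169 213
865 333 358 235 275
1801 341 377 265 327
[ 0.44601678 -0.34033443  0.89311343  0.79791541] 0.08170135064407791 h 0.08038020897006169 d 0.035108277963645504
[ 0.44601678 -0.34033443  0.89311343  0.79791541] 0.08170135064407791 h 0.08038020897006169 d 0.035108277963645504
```

View pics/sz.png

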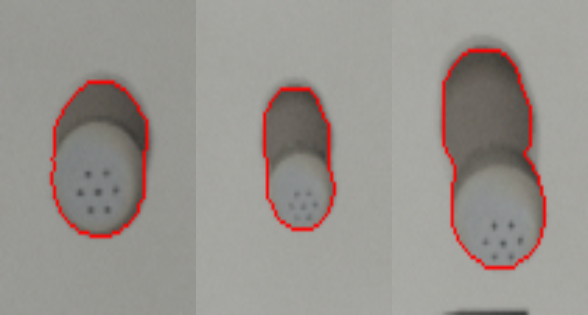

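```bash
python3 - <<'E'
from h import *
for tag,w in (("f",33.5),("b",26),("c",35)):
    s,p=pickle.load(open(tag+".pkl","rb"))
    for z in (.05,.06,.066,.075,.085):
        y=-.337;a=proj([[.446-.022,y,z],[.446+.022,y,z]],p,s);print(tag,z,"44mm->",round(a[1,0]-a[0,0],1), "row",a[0,1].round(0), end="; ")
    print()
s,P=pickle.load(open("a.pkl","rb"));p=P["scene"]
for x,y in ((.446,-.336),(.446,-.340)):
  print(proj([[x,y,0],[x,y,.08],[x,y,.09]],p))
E
```

```text
f 0.05 44mm-> 40.3 row 190.0; f 0.06 44mm-> 41.6 row 193.0; f 0.066 44mm-> 42.3 row 194.0; f 0.075 44mm-> 43.6 row 197.0; f 0.085 44mm-> 45.1 row 200.0; 
b 0.05 44mm-> 29.0 row 255.0; b 0.06 44mm-> 29.6 row 258.0; b 0.066 44mm-> 30.0 row 260.0; b 0.075 44mm-> 30.6 row 264.0; b 0.085 44mm-> 31.3 row 267.0; 
c 0.05 44mm-> 39.4 row 296.0; c 0.06 44mm-> 40.6 row 302.0; c 0.066 44mm-> 41.3 row 305.0; c 0.075 44mm-> 42.5 row 311.0; c 0.085 44mm-> 43.8 row 318.0; 
[[408.84782636 183.83889468]
 [410.92925504 163.02702537]
 [411.19714258 160.35691076]]
[[409.76313373 183.57879797]
 [411.86398181 162.78141668]
 [412.13436214 160.11321991]]
```

```bash
python3 - <<'E'
from h import *
from rig import env
t=env.get_image("top");c=env.get_image("scene")
for n in ("shaker","spice_jar","pepper_mill","timer"):
  for p,l in ((t,"top"),(c,"scene")):
    for d in env.outline_of(n,p): print(n,l,round(d["conf"],2),d["pixel"],d["mask"].sum(),onplane(d["pixel"][::-1],p,.04).round(3))
cv2.imwrite("pics/i_scene.png",cv2.resize(c["image"][130:260,20:470,::-1],None,fx=1.75,fy=1.75,interpolation=cv2.INTER_CUBIC))
cv2.imwrite("pics/i_top.png",cv2.resize(t["image"][50:260,0:580,::-1],None,fx=1.37,fy=1.37,interpolation=cv2.INTER_CUBIC))
E
```

```text
shaker top 0.23 [163.7, 420.3] 286 [ 0.589 -0.27   0.04 ]
shaker scene 0.7 [178.4, 408.8] 127 [ 0.419 -0.31   0.04 ]
spice_jar top 0.7 [219.5, 179.7] 511 [0.424 0.351 0.04 ]
spice_jar scene 0.59 [225.5, 221.1] 603 [0.445 0.343 0.04 ]
pepper_mill scene 0.82 [176.3, 359.4] 289 [ 0.513 -0.173  0.04 ]
timer top 0.89 [234.9, 231.7] 463 [0.389 0.214 0.04 ]
timer top 0.77 [180.4, 190.2] 426 [0.527 0.332 0.04 ]
timer scene 0.79 [228.8, 274.5] 397 [0.354 0.217 0.04 ]
timer scene 0.69 [213.9, 206.5] 153 [0.527 0.359 0.04 ]
```

View pics/i_scene.png

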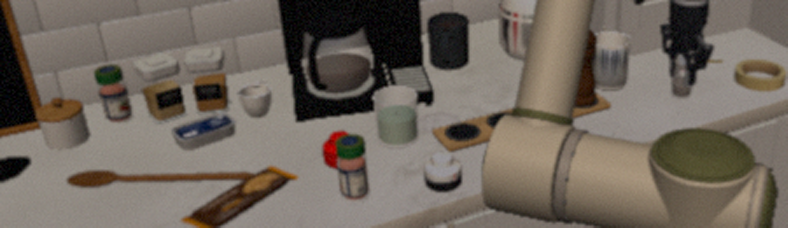

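View pics/i_top.png

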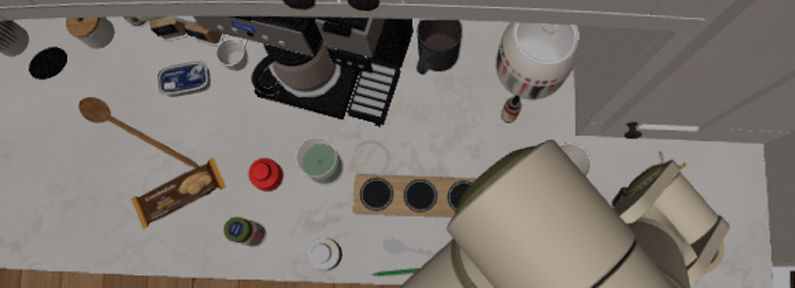

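>>> carry_out:
  plan:
    - [[0,-0.02,0],[0,0,0],0.035]
    - [[0,-0.03,0],[0,0,0],0.035]
    - [[-0.016,-0.03,0],[0,0,0],0.035]
    - [[-0.03,0,0.03],[0,0,0],0.035]
    - [[0,0,0.05],[0,0,0],0.035]
    - [[0,0,0.05],[0,0,0],0.035]
    - [[0,0,0.05],[0,0,0],0.035]
    - [[0,0,0.05],[0,0,0],0.035]

```text
time_s: 14.72
position: [0.4001, -0.1046, 0.109]
tool_rot: [[1.0, 0.001, 0.001], [-0.001, -0.001, 1.0], [0.001, -1.0, -0.001]]
ft_force: [1.4, 0.9, -1.2]
grip_width: 0.0388
```

>>> carry_out:
  plan:
    - [[0,0,0.05],[0,0,0],0.035]
    - [[0.02,0,0.05],[0,0,0],0.035]
    - [[0.03,0,0.035],[0,0,0],0.035]
    - [[0.04,0,0],[0,0,0],0.035]
    - [[0.019,0,0],[0,0,0],0.035]
    - [[0,0,0],[0,0,0],0.035]
    - [[0,0,0],[0,0,0],0.035]

```text
time_s: 15.6
position: [0.5082, 0.0291, 0.1085]
tool_rot: [[1.0, -0.001, 0.0], [-0.0, 0.0, 1.0], [-0.001, -1.0, 0.0]]
ft_force: [1.4, 0.5, -2.3]
grip_width: 0.0388
```

```bash
python3 held.py j shaker .509 .028 .08
```

```text
[0.5082 0.0291 0.1085]
0.63 (array([0.50909505, 0.04141073]), np.float64(0.6592135808963132))
```

View pics/j.png

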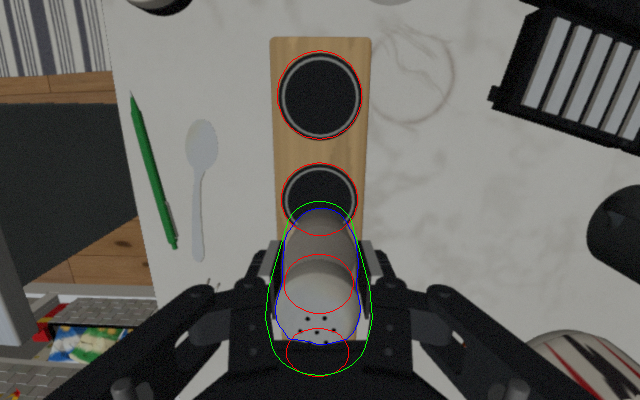

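```bash
python3 - <<'E'
from h import *
s,p=pickle.load(open("j.pkl","rb"))
for r in (206,208,210,212): print(r,onplane((320,r),p,.0787,s).round(4))
print("dots",[onplane((316,326),p,.0787+h,s).round(4) for h in (.078,.088)])
cv2.imwrite("pics/j2.png",cv2.resize(p["image"][190:370,260:380,::-1],None,fx=4,fy=3.3,interpolation=cv2.INTER_CUBIC))
E
```

```text
206 [0.5095 0.046  0.0787]
208 [0.5095 0.0446 0.0787]
210 [0.5095 0.0433 0.0787]
212 [0.5095 0.042  0.0787]
dots [array([0.508 , 0.022 , 0.1567]), array([0.5082, 0.0308, 0.1667])]
```

View pics/j2.png

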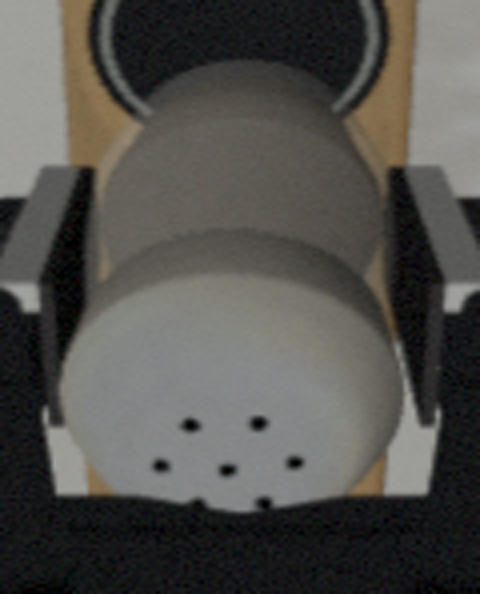

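>>> carry_out:
  plan:
    - [[0.001,0.02,-0.001],[0,0,0],0.035]
    - [[0,0.02,0],[0,0,0],0.035]
    - [[0,0.015,0],[0,0,0],0.035]
    - [[0,0.008,0],[0,0,0],0.035]
    - [[0,0.002,0],[0,0,0],0.035]
    - [[0,0,0],[0,0,0],0.035]

```text
time_s: 16.45
position: [0.5102, 0.028, 0.0437]
tool_rot: [[1.0, 0.001, 0.0], [-0.0, -0.0, 1.0], [0.001, -1.0, -0.0]]
ft_force: [0.7, 0.4, -1.3]
grip_width: 0.039
```

>>> carry_out:
  plan:
    - [[0,0.001,0],[0,0,0],0.035]
    - [[0,0,0],[0,0,0],0.035]

```text
time_s: 16.7
position: [0.5102, 0.028, 0.0426]
tool_rot: [[1.0, 0.0, 0.0], [-0.0, -0.0, 1.0], [0.0, -1.0, -0.0]]
ft_force: [0.5, -0.2, -1.1]
grip_width: 0.039
```

>>> carry_out:
  plan:
    - [[-0.001,0.001,0],[0,0,0],0.035]
    - [[0,0,0],[0,0,0],0.035]

```text
time_s: 16.95
position: [0.5096, 0.028, 0.0418]
tool_rot: [[1.0, 0.002, 0.0], [-0.0, -0.0, 1.0], [0.002, -1.0, -0.0]]
ft_force: [0.5, -0.6, 3.1]
grip_width: 0.0391
```

>>> carry_out:
  plan:
    - [[0,0,0],[0,0,0],0.05]
    - [[0,0,0],[0,0,0],0.07]
    - [[0,0,0],[0,0,0],0.085]
    - [[0,0,0],[0,0,0],0.085]
    - [[0,-0.04,0],[0,0,0],0.085]
    - [[0,-0.06,0],[0,0,0],0.085]
    - [[0,-0.06,0],[0,0,0],0.085]
    - [[0,-0.04,0],[0,0,0],0.085]

```text
time_s: 17.95
position: [0.5092, 0.0281, 0.2442]
tool_rot: [[1.0, 0.003, 0.0], [-0.0, -0.0, 1.0], [0.003, -1.0, -0.0]]
ft_force: [1.1, 0.5, -0.3]
grip_width: 0.085
```

>>> carry_out:
  plan:
    - [[-0.014,0,0.053],[0,0,0],0.085]
    - [[-0.014,0,0.053],[0,0,0],0.085]
    - [[-0.014,0,0.053],[0,0,0],0.085]
    - [[-0.014,0,0.053],[0,0,0],0.085]
    - [[-0.014,0,0.053],[0,0,0],0.085]
    - [[-0.014,0,0.053],[0,0,0],0.085]
    - [[0,0,0],[0,0,0],0.085]
    - [[0,0,0],[0,0,0],0.085]

```text
time_s: 18.95
position: [0.4251, 0.3458, 0.2411]
tool_rot: [[1.0, -0.0, -0.0], [0.0, -0.0, 1.0], [-0.0, -1.0, -0.0]]
ft_force: [0.8, 0.2, 0.2]
grip_width: 0.085
```

```bash
python3 look.py k spice_jar timer; python3 - <<'E'
from h import *
from rig import env
t=env.get_image("top")
cv2.imwrite("pics/k_top.png",cv2.resize(t["image"][130:260,160:480,::-1],None,fx=2.5,fy=2.5,interpolation=cv2.INTER_CUBIC))
E
```

```text
19.0 [0.4254 0.3453 0.2412] [[1.0, -0.0002, 0.0011], [-0.0011, -0.0003, 1.0], [-0.0002, -1.0, -0.0003]]
spice_jar 0.92 (181.3, 318.6) 2045 (array([0.4230113 , 0.34770785]), np.float64(0.9506414815600336))
timer 0.87 (179.3, 406.6) 2184 (array([0.5384117 , 0.33253226]), np.float64(0.9249335065462162))
timer 0.83 (266.6, 296.2) 1703 (array([0.38952113, 0.20657901]), np.float64(0.8528176869358931))
```

View pics/k.png

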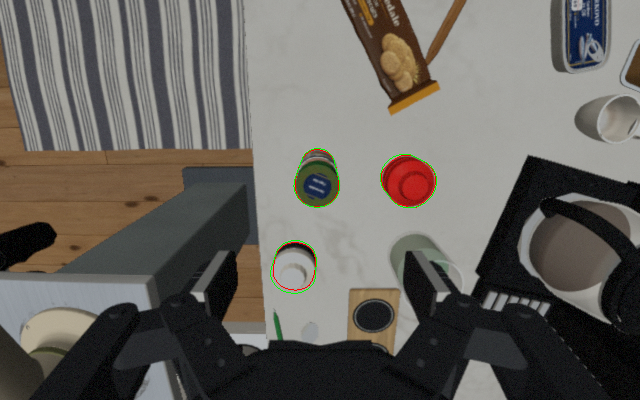

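View pics/k_top.png

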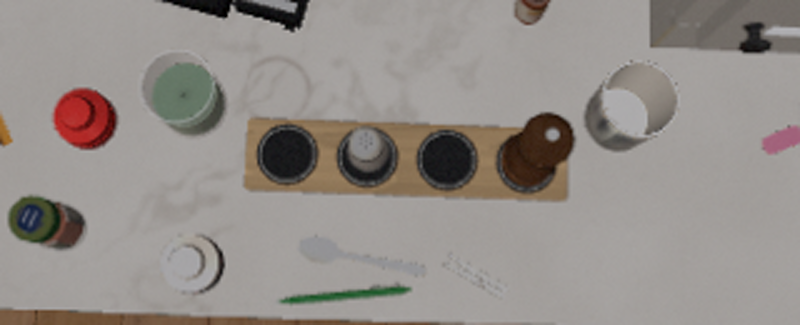

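>>> carry_out:
  plan:
    - [[-0.002,0.03,0.002],[0,0,0],0.08]
    - [[0,0.04,0],[0,0,0],0.08]
    - [[0,0.04,0],[0,0,0],0.08]
    - [[0,0.04,0],[0,0,0],0.08]
    - [[0,0.03,0],[0,0,0],0.08]
    - [[0,0.011,0],[0,0,0],0.08]
    - [[0,0,0],[0,0,0],0.06]
    - [[0,0,0],[0,0,0],0.035]

```text
time_s: 20.2
position: [0.4238, 0.3483, 0.0516]
tool_rot: [[1.0, 0.002, 0.0], [-0.0, 0.001, 1.0], [0.002, -1.0, 0.001]]
ft_force: [-5.1, 0.2, 11.6]
grip_width: 0.0448
```

>>> carry_out:
  plan:
    - [[0,0,0],[0,0,0],0.035]
    - [[0,0,0],[0,0,0],0.035]
    - [[0,0,0],[0,0,0],0.035]
    - [[0,0,0],[0,0,0],0.035]

```text
time_s: 20.7
position: [0.4236, 0.3484, 0.0517]
tool_rot: [[1.0, 0.002, 0.0], [-0.0, 0.001, 1.0], [0.002, -1.0, 0.001]]
ft_force: [-2.5, -1.2, 6.2]
grip_width: 0.0451
```

>>> carry_out:
  plan:
    - [[0,-0.02,0],[0,0,0],0.035]
    - [[0,-0.04,0],[0,0,0],0.035]
    - [[0,-0.05,0],[0,0,0],0.035]
    - [[0,-0.04,0],[0,0,0],0.035]
    - [[0.01,0,-0.045],[0,0,0],0.035]
    - [[0.01,0,-0.045],[0,0,0],0.035]
    - [[0.01,0,-0.045],[0,0,0],0.035]
    - [[0.01,0,-0.045],[0,0,0],0.035]

```text
time_s: 21.7
position: [0.4632, 0.1666, 0.2008]
tool_rot: [[1.0, 0.001, 0.0], [-0.0, 0.0, 1.0], [0.001, -1.0, 0.0]]
ft_force: [1.3, -0.4, -1.5]
grip_width: 0.045
```

>>> carry_out:
  plan:
    - [[0.01,0,-0.045],[0,0,0],0.035]
    - [[0.01,0,-0.045],[0,0,0],0.035]
    - [[0.01,0,-0.045],[0,0,0],0.035]
    - [[0.01,0,-0.045],[0,0,0],0.035]
    - [[0.005,0,-0.045],[0,0,0],0.035]
    - [[0,0.03,0],[0,0,0],0.035]
    - [[0,0.03,0],[0,0,0],0.035]
    - [[0,0,0],[0,0,0],0.035]

```text
time_s: 22.7
position: [0.5071, -0.0568, 0.1392]
tool_rot: [[1.0, -0.004, 0.0], [-0.0, 0.001, 1.0], [-0.004, -1.0, 0.001]]
ft_force: [1.0, -0.3, -1.3]
grip_width: 0.045
```

```bash
python3 - <<'E'
from rig import env
p=env.observe()["position"];print(p)
open("z","w").write("%f %f %f"%(p[0],p[1],p[2]-.0517))
E
python3 held.py l spice_jar $(cat z)
```

```text
[ 0.50711872 -0.05675007  0.13921522]
[ 0.5071 -0.0568  0.1392]
0.63 (array([ 0.50791402, -0.05443372]), np.float64(0.8102805141299897))
```

View pics/l.png

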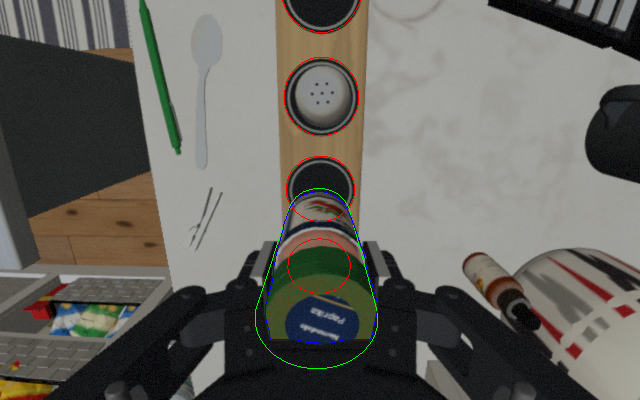

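>>> carry_out:
  plan:
    - [[0.001,0.02,0.001],[0,0,0],0.035]
    - [[0,0.02,0],[0,0,0],0.035]
    - [[0,0.015,0],[0,0,0],0.035]
    - [[0,0.01,0],[0,0,0],0.035]
    - [[0,0.006,0],[0,0,0],0.035]
    - [[0,0.002,0],[0,0,0],0.035]
    - [[0,0,0],[0,0,0],0.035]

```text
time_s: 23.68
position: [0.5093, -0.056, 0.0677]
tool_rot: [[1.0, 0.001, 0.0], [-0.0, -0.0, 1.0], [0.001, -1.0, -0.0]]
ft_force: [0.2, 0.5, -2.0]
grip_width: 0.0448
```

>>> carry_out:
  plan:
    - [[0,0.001,0],[0,0,0],0.035]
    - [[0,0,0],[0,0,0],0.035]

```text
time_s: 23.92
position: [0.5091, -0.056, 0.0665]
tool_rot: [[1.0, 0.0, 0.0], [-0.0, -0.0, 1.0], [0.0, -1.0, -0.0]]
ft_force: [0.0, -0.6, -1.1]
grip_width: 0.0452
```

>>> carry_out:
  plan:
    - [[0,0.001,0],[0,0,0],0.035]
    - [[0,0.001,0],[0,0,0],0.035]
    - [[0,0,0],[0,0,0],0.035]

```text
time_s: 24.3
position: [0.5091, -0.0559, 0.0642]
tool_rot: [[1.0, -0.0, 0.0], [-0.0, 0.0, 1.0], [-0.0, -1.0, 0.0]]
ft_force: [0.3, 0.3, -1.3]
grip_width: 0.0448
```

>>> carry_out:
  plan:
    - [[0,0.001,0],[0,0,0],0.035]
    - [[0,0,0],[0,0,0],0.035]

```text
time_s: 24.55
position: [0.5092, -0.056, 0.0638]
tool_rot: [[1.0, 0.0, 0.0], [-0.0, -0.0, 1.0], [0.0, -1.0, -0.0]]
ft_force: [-1.5, 0.7, 5.4]
grip_width: 0.0451
```

>>> carry_out:
  plan:
    - [[0,0,0],[0,0,0],0.055]
    - [[0,0,0],[0,0,0],0.07]
    - [[0,0,0],[0,0,0],0.085]
    - [[0,0,0],[0,0,0],0.085]
    - [[0,-0.04,0],[0,0,0],0.085]
    - [[0,-0.06,0],[0,0,0],0.085]
    - [[0,-0.05,0],[0,0,0],0.085]
    - [[0,-0.03,0],[0,0,0],0.085]

```text
time_s: 25.55
position: [0.5093, -0.056, 0.246]
tool_rot: [[1.0, 0.003, 0.0], [-0.0, -0.001, 1.0], [0.003, -1.0, -0.001]]
ft_force: [-0.1, 0.2, -0.0]
grip_width: 0.0848
```

>>> carry_out:
  plan:
    - [[-0.02,0,0.045],[0,0,0],0.085]
    - [[-0.02,0,0.045],[0,0,0],0.085]
    - [[-0.02,0,0.045],[0,0,0],0.085]
    - [[-0.02,0,0.045],[0,0,0],0.085]
    - [[-0.02,0,0.045],[0,0,0],0.085]
    - [[-0.019,0.02,0.037],[0,0,0],0.085]
    - [[0,0.04,0],[0,0,0],0.085]
    - [[0,0,0],[0,0,0],0.085]

```text
time_s: 26.55
position: [0.3888, 0.2061, 0.1818]
tool_rot: [[1.0, -0.005, -0.001], [0.001, -0.001, 1.0], [-0.005, -1.0, -0.001]]
ft_force: [1.4, 0.7, 0.4]
grip_width: 0.0849
```

```bash
python3 look.py m timer; python3 - <<'E'
from h import *
from rig import env
t=env.get_image("top")
for n in ("timer","spice_jar","pepper_mill"):
  for d in env.outline_of(n,t):
    q=onplane(d["pixel"][::-1],t,.04);print(n,d["conf"],fit(n,d["mask"],t,q[:2],None,0 if n=="timer" else .012))
cv2.imwrite("pics/m_top.png",cv2.resize(t["image"][130:260,160:480,::-1],None,fx=2.5,fy=2.5,interpolation=cv2.INTER_CUBIC))
E
```

```text
26.6 [0.39   0.206  0.1834] [[1.0, -0.0016, 0.0003], [-0.0003, -0.0004, 1.0], [-0.0016, -1.0, -0.0004]]
timer 0.87 (56.6, 472.8) 4093 (array([0.53516174, 0.32826038]), np.float64(0.8631855203020906))
timer 0.67 (177.6, 319.0) 2672 (array([0.38861582, 0.20723778]), np.float64(0.8628960765938046))
timer 0.83 (array([0.38919666, 0.20373846]), np.float64(0.8042946671742758))
timer 0.58 (array([0.54058985, 0.33043324]), np.float64(0.7062496476292496))
spice_jar 0.58 (array([ 0.5076136 , -0.05735312]), np.float64(0.9277791700312793))
```

View pics/m.png

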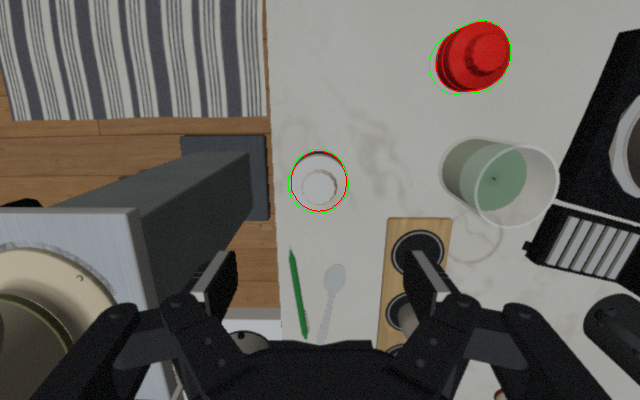

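View pics/m_top.png

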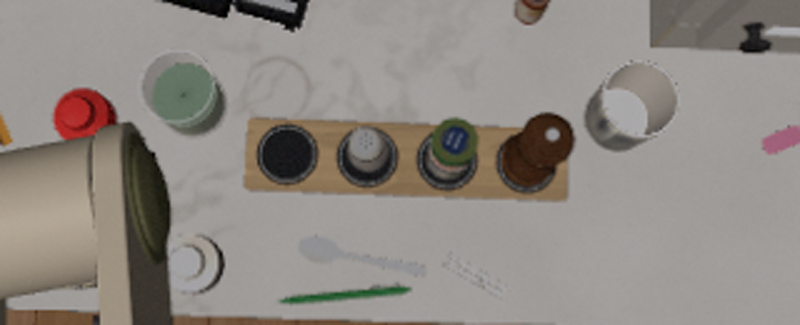

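>>> carry_out:
  plan:
    - [[-0.001,0.03,0.001],[0,0,0],0.085]
    - [[0,0.04,0],[0,0,0],0.085]
    - [[0,0.03,0],[0,0,0],0.085]
    - [[0,0.02,0],[0,0,0],0.085]
    - [[0,0,0],[0,0,0],0.085]

```text
time_s: 27.52
position: [0.389, 0.2069, 0.0629]
tool_rot: [[1.0, -0.002, 0.001], [-0.001, -0.0, 1.0], [-0.002, -1.0, -0.0]]
ft_force: [0.1, 0.4, 0.0]
grip_width: 0.0851
```

```bash
python3 look.py n timer
```

```text
27.575 [0.3895 0.207  0.0637] [[1.0, -0.0001, 0.0006], [-0.0006, -0.0, 1.0], [-0.0001, -1.0, -0.0]]
timer 0.9 (224.9, 319.6) 6944 (array([0.38913141, 0.20624643]), np.float64(0.8483263513121776))
timer 0.64 (395.1, 463.1) 182 (array([ 0.53420678, -0.01178395]), np.float64(0.41558212534828765))
```

View pics/n.png

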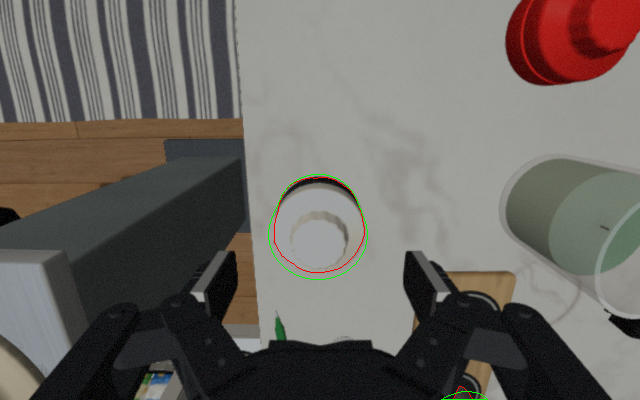

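>>> carry_out:
  plan:
    - [[0,0.025,0],[0,0,0],0.085]
    - [[0,0.02,0],[0,0,0],0.085]
    - [[0,0.01,0],[0,0,0],0.085]
    - [[0,0,0],[0,0,0],0.085]
    - [[0,0,0],[0,0,0],0.065]
    - [[0,0,0],[0,0,0],0.05]
    - [[0,0,0],[0,0,0],0.05]
    - [[0,0,0],[0,0,0],0.05]

```text
time_s: 28.68
position: [0.3895, 0.2072, 0.0094]
tool_rot: [[1.0, 0.002, 0.0], [-0.0, 0.0, 1.0], [0.002, -1.0, 0.0]]
ft_force: [-2.6, -0.8, 10.1]
grip_width: 0.0602
```

>>> carry_out:
  plan:
    - [[0,0,0],[0,0,0],0.05]
    - [[0,0,0],[0,0,0],0.05]

```text
time_s: 28.92
position: [0.3895, 0.2072, 0.0094]
tool_rot: [[1.0, 0.002, 0.0], [-0.0, 0.0, 1.0], [0.002, -1.0, 0.0]]
ft_force: [-3.1, -0.3, 9.4]
grip_width: 0.0603
```

>>> carry_out:
  plan:
    - [[0,-0.02,0],[0,0,0],0.05]
    - [[0,-0.035,0],[0,0,0],0.05]
    - [[0,-0.03,0],[0,0,0],0.05]
    - [[0.03,0,-0.0235],[0,0,0],0.05]
    - [[0.03,0,-0.0235],[0,0,0],0.05]
    - [[0.03,0,-0.0235],[0,0,0],0.05]
    - [[0.03,0,-0.0235],[0,0,0],0.05]
    - [[0,0,0],[0,0,0],0.05]

```text
time_s: 29.92
position: [0.5107, 0.1116, 0.0936]
tool_rot: [[1.0, 0.001, 0.003], [-0.003, -0.0, 1.0], [0.001, -1.0, -0.0]]
ft_force: [-1.0, -0.1, -1.6]
grip_width: 0.0599
```

>>> carry_out:
  plan:
    - [[0,0,0],[0,0,0],0.05]

```text
time_s: 30.05
position: [0.5084, 0.1133, 0.0934]
tool_rot: [[1.0, -0.001, 0.0], [-0.0, 0.0, 1.0], [-0.001, -1.0, 0.0]]
ft_force: [-0.2, 0.2, -1.6]
grip_width: 0.0598
```

```bash
python3 - <<'E'
from rig import env
p=env.observe()["position"]
open("z","w").write("%f %f %f"%(p[0],p[1],p[2]-.0094))
E
python3 held.py o timer $(cat z)
```

```text
[0.5084 0.1133 0.0934]
0.71 (array([0.50928256, 0.11152485]), np.float64(0.8409353493870948))
```

View pics/o.png

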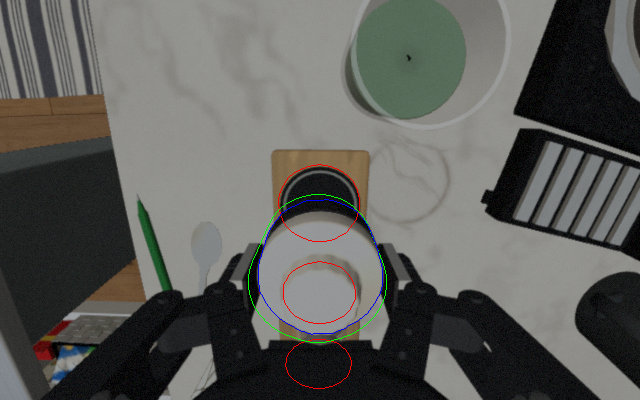

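>>> carry_out:
  plan:
    - [[0,0.02,0.001],[0,0,0],0.05]
    - [[0,0.02,0],[0,0,0],0.05]
    - [[0,0.015,0],[0,0,0],0.05]
    - [[0,0.01,0],[0,0,0],0.05]
    - [[0,0.004,0],[0,0,0],0.05]
    - [[0,0.001,0],[0,0,0],0.05]
    - [[0,0,0],[0,0,0],0.05]

```text
time_s: 31.02
position: [0.5094, 0.114, 0.0237]
tool_rot: [[1.0, 0.001, 0.0], [-0.0, 0.0, 1.0], [0.001, -1.0, 0.0]]
ft_force: [0.3, 0.0, -1.1]
grip_width: 0.0598
```

>>> carry_out:
  plan:
    - [[0,0.001,0],[0,0,0],0.05]
    - [[0,0,0],[0,0,0],0.05]

```text
time_s: 31.28
position: [0.5092, 0.114, 0.0224]
tool_rot: [[1.0, 0.0, 0.0], [-0.0, 0.0, 1.0], [0.0, -1.0, 0.0]]
ft_force: [-0.3, -0.3, -1.7]
grip_width: 0.0601
```

>>> carry_out:
  plan:
    - [[0,0.001,0],[0,0,0],0.05]
    - [[0,0,0],[0,0,0],0.05]

```text
time_s: 31.52
position: [0.5092, 0.114, 0.0215]
tool_rot: [[1.0, 0.0, 0.0], [-0.0, -0.0, 1.0], [0.0, -1.0, -0.0]]
ft_force: [-0.9, -0.5, 1.9]
grip_width: 0.0597
```

Contact. Release and rise, then back off to the left-front for a check.

>>> carry_out:
  plan:
    - [[0,0.0005,0],[0,0,0],0.068]
    - [[0,0,0],[0,0,0],0.078]
    - [[0,0,0],[0,0,0],0.085]
    - [[0,0,0],[0,0,0],0.085]
    - [[0,-0.04,0],[0,0,0],0.085]
    - [[0,-0.06,0],[0,0,0],0.085]
    - [[0,-0.06,0],[0,0,0],0.085]
    - [[0,-0.06,0],[0,0,0],0.085]

```text
time_s: 32.52
position: [0.5087, 0.1141, 0.2429]
tool_rot: [[1.0, 0.0, 0.0], [-0.0, 0.0, 1.0], [0.0, -1.0, 0.0]]
ft_force: [0.4, -0.5, -0.6]
grip_width: 0.0849
```

>>> carry_out:
  plan:
    - [[0,-0.02,0.02],[0,0,0],0.085]
    - [[0,-0.02,0],[0,0,0],0.085]
    - [[0,0,0],[0,0,0],0.085]
    - [[0,0,0],[0,0,0],0.085]

```text
time_s: 33.02
position: [0.5088, 0.1339, 0.2798]
tool_rot: [[1.0, -0.002, 0.001], [-0.001, -0.0, 1.0], [-0.002, -1.0, -0.0]]
ft_force: [0.0, 0.9, -0.4]
grip_width: 0.0852
```

```bash
cat > chk.py <<'E'
import sys
from h import *
from rig import env
tag=sys.argv[1]
env.get_image("wrist");s=env.observe();w=env.get_image("wrist");t=env.get_image("top");c=env.get_image("scene")
pads=dict(timer=(.5089,.1135),shaker=(.509,.028),spice_jar=(.5083,-.057),pepper_mill=(.507,-.1415))
for p,l in ((w,"wrist"),(t,"top"),(c,"scene")):
  v=p["image"][:,:,::-1].copy();ss=s if l=="wrist" else None
  for n,q in pads.items():
    h=proj([[q[0]+.033*np.cos(a),q[1]+.033*np.sin(a),.012] for a in TH],p,ss);cv2.polylines(v,[np.int32(np.round(h))],True,(0,0,255),1)
    k,_=cv2.findContours(np.uint8(sil(n,q,p,ss,.012)>.5),0,1);cv2.drawContours(v,k,-1,(0,255,0),1)
    for d in env.outline_of(n,p)[:2]:
      f=fit(n,d["mask"],p,q,ss,.012)
      if f[1]>.5: print(l,n,round(d["conf"],2),((f[0]-q)*1e3).round(1),"mm",round(f[1],2))
  cv2.imwrite(f"pics/{tag}_{l}.png",v)
  cv2.imwrite(f"pics/{tag}_{l}_raw.png",p["image"][:,:,::-1])
E
python3 chk.py q
```

```text
wrist timer 0.88 [1.2 0.8] mm 0.92
wrist shaker 0.65 [0.4 4.8] mm 0.76
wrist spice_jar 0.69 [1.1 2.8] mm 0.88
top timer 0.82 [-1.5 -3.2] mm 0.82
top shaker 0.67 [-2.3 -1.8] mm 0.7
top spice_jar 0.69 [-2.3 -0.6] mm 0.88
top pepper_mill 0.7 [ 1.1 -0.5] mm 0.93
scene timer 0.61 [2.7 1.2] mm 0.84
scene pepper_mill 0.71 [1.3 2.7] mm 0.84
```

View pics/q_wrist.png

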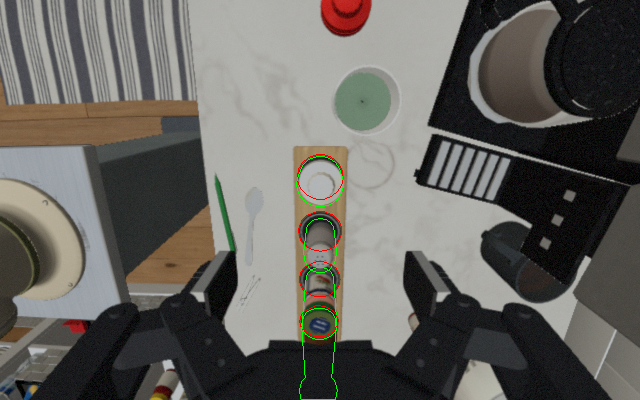

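View pics/q_scene_raw.png

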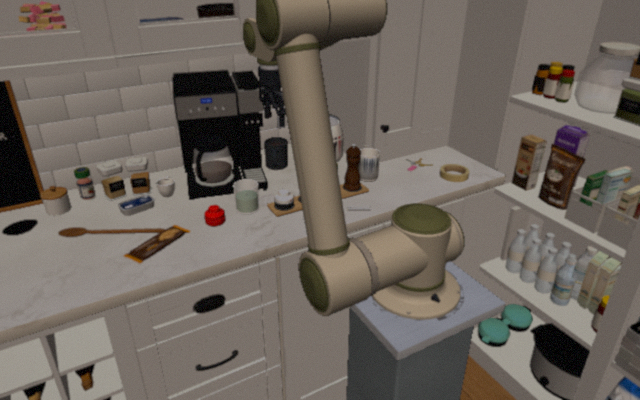

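View pics/q_wrist_raw.png

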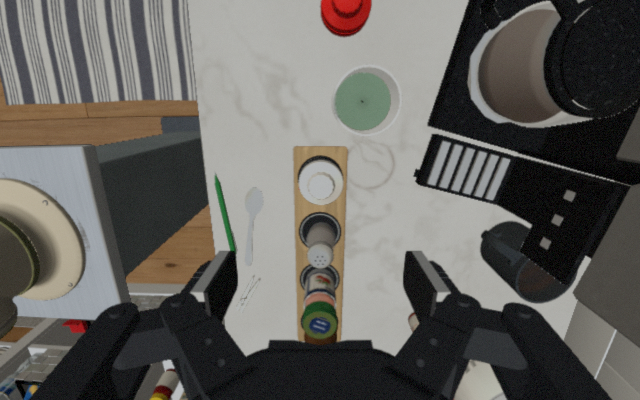

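>>> carry_out:
  plan:
    - [[0,-0.01,-0.04],[0,0,0],0.085]
    - [[0,-0.01,-0.04],[0,0,0],0.085]
    - [[0,0,-0.04],[0,0,0],0.085]
    - [[0,0,-0.03],[0,0,0],0.085]
    - [[0,0,0],[0,0,0],0.085]
    - [[0,0,0],[0,0,0],0.085]

```text
time_s: 34.58
position: [0.5091, -0.0154, 0.3009]
tool_rot: [[1.0, -0.0, 0.0], [-0.0, 0.0, 1.0], [-0.0, -1.0, 0.0]]
ft_force: [-0.1, 0.6, -0.3]
grip_width: 0.0854
```

```bash
python3 chk.py r; python3 - <<'E'
import cv2,numpy as np
a=cv2.imread("pics/r_wrist.png");b=cv2.imread("pics/r_wrist_raw.png");a,b=a[20:270,250:390],b[20:270,250:390]
cv2.imwrite("pics/r2.png",cv2.resize(np.hstack([b,a]),None,fx=2.3,fy=2.3,interpolation=cv2.INTER_CUBIC))
E
```

```text
wrist timer 0.66 [ 0.4 -3. ] mm 0.88
wrist shaker 0.82 [1.  3.4] mm 0.79
wrist spice_jar 0.64 [-0.3  0.6] mm 0.93
wrist pepper_mill 0.63 [1.2 2.1] mm 0.89
top pepper_mill 0.85 [ 2.2 -4.5] mm 0.71
scene timer 0.59 [-2.   3.4] mm 0.84
scene pepper_mill 0.93 [0.9 2.1] mm 0.86
```

View pics/r2.png

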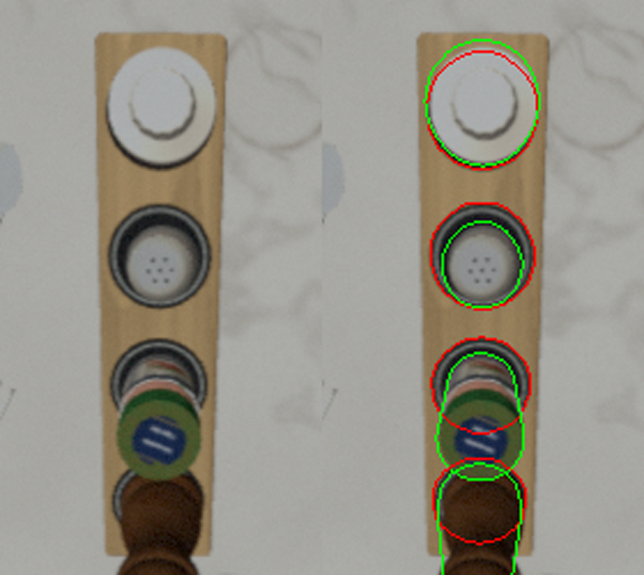

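```bash
python3 -c "
from rig import env
print(env.close_job(), env.observe()['time_s'])"
```

```text
the job is handed in; nothing more can be done
the job is handed in; nothing more can be done
```

The four things are on the board pads in height order and the job is handed in. From the cup end to the candle end they stand pepper mill, spice jar, shaker, timer. I handed in at about 35 s of the 112 s allowed. The gripper was open, roughly 13 cm above the mill and touching nothing.

- **Position:** In the last wrist and overhead pictures all four look upright on their pads. The fits against the pad centres agree to about 1–3 mm for the mill and jar and up to about 4 mm for the timer.
- **Disagreeing readings:** Several estimates stood out. The shaker fits were off by 2–5 mm because the network misses its clear glass, though by eye it sits central. One overhead mill fit was off by about 5 mm while the arm was partly in view. An earlier overhead fit of the mill agreed to about 1 mm.
- **Shaker size:** The gripper closed to 39 mm on the shaker, where 44 mm was stated. The other things also read 1–3 mm under. It was the only shaker in sight, so I used it.
- **Left alone:** I did not touch the cup, the candle, the red timer look-alike, or the second green-capped jar at the back.

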